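# Sort the mixed items of the testing table into the coloured trays

### The job

Sort the loose items in front of you into the three coloured trays: both white test cassettes lying flat in the blue tray, side by side and not on top of each other, the marker lying lengthways in the red tray, and the dark hand stamp standing upright in the green tray. Leave the sealed cups at the right standing where they are.

Things in the scene. Friction and masses are not known exactly. Their poses are not given: they have to be found in the camera images.
- cassette_a_mid (a point): first white flat test cassette with a blue end and coloured strips, 31 x 100 x 5 mm, lying face up; one of two that are alike. The point is its centre (2.5 mm above its underside); its x axis runs across the 31 mm width, y along the 100 mm length, z up out of the face. Grasp it across the width by the long edges; 15 g.
- cassette_b_mid (a point): second white flat test cassette with a blue end and coloured strips, 31 x 100 x 5 mm, lying face up; one of two that are alike. The point is its centre (2.5 mm above its underside); its x axis runs across the 31 mm width, y along the 100 mm length, z up out of the face. Grasp it across the width by the long edges; 15 g.
- marker_mid (a point): round marker pen with white barrel and black cap, 152 mm long and 16 mm thick, lying on the table. The point is its centre, on the long axis, about 8 mm above the surface it lies on; y axis along its length, towards the cap. It can roll about its length, so its x and z axes may point any way round it. Grasp it across the barrel; about 21 g.
- stamp_mid (a point): dark self-inking hand stamp standing upright, 40 x 67 x 78 mm (x, y, z). The point is its centre, 39 mm above its underside; z up. The solid hood at the top, 40 x 67 mm (x, y), takes up its upper 30 mm and does not move: grasp it across its x axis (40 mm). About 85 g.
- blue_tray: blue low open tray for the two test cassettes, which lie in it along its x axis next to each other in y, fixed to the table, outside 136 x 156 mm (x, y), inside 130 x 150 mm; floor 14 mm above the table, walls 3 mm thick, rims 24 mm above the table. Origin at the centre of its underside, at table height; x and y along its sides, z up.
- red_tray: red low open tray for the marker, which lies in it along its x axis, fixed to the table, outside 186 x 96 mm (x, y), inside 180 x 90 mm; floor 14 mm above the table, walls 3 mm thick, rims 24 mm above the table. Origin at the centre of its underside, at table height; x and y along its sides, z up.
- green_tray: green low open tray for the hand stamp, fixed to the table, outside 116 x 106 mm (x, y), inside 110 x 100 mm; floor 14 mm above the table, walls 3 mm thick, rims 24 mm above the table. Origin at the centre of its underside, at table height; x and y along its sides, z up.
- cup_left: left one of two: sealed specimen cup, clear with a yellow screw lid, 68 mm wide and 62 mm high, standing loose at the right end of the work; not part of the job. Origin at the centre of its underside, z up. 60 g.
- cup_right: other, rightmost sealed specimen cup, clear with a yellow screw lid, 68 mm wide and 62 mm high, standing loose at the right end of the work; not part of the job. Origin at the centre of its underside, z up. 60 g.
Mind the look-alikes: they are no part of the job. There is more than one size of the part that bears stamp_mid; the job needs the largest.

How it is judged:
By the outcome, as a careful person would: the job done as asked, in the order asked, and still so for the second after the job is handed in, with the robot touching nothing.
It also fails if it takes over 122 s, if anything falls off the work surface, if the arm or the gripper's body presses on something with over 40 N, if the wrist force passes 120 N, or if a joint passes its speed limit or range.

### The arm

A 6-joint arm with a two-finger parallel gripper is mounted at the origin on the work surface; the furniture and walls round the work are solid. World frame = base frame: x ahead of the robot, y to its left, z up, the work surface at z = 0. Lengths are in m, angles in rad, forces in N, time in s.
With the tool pointing down it reaches from about 0.4 to 0.825 m from the base axis. Payload 7 kg.
Tool frame: the origin (TCP) lies midway between the tips of the shut fingers; the grasp point (between the pads) lies 19 mm behind it; z points along the fingers, x is the direction in which the jaws open and shut, and the axes are right-handed (so a half turn about z gives the same grasp; the last joint's range is limited). The gripper opens to 88 mm and grips with 3 to 60 N. Pads are 19 mm wide; open, the fingers measure 130 mm over their backs; the gripper's body (78 mm by 193 mm) begins 47 mm behind the grasp point.
Start: joints at [1.453, 0.359, 0.012, 0, -1.224, -0.288], TCP at [0.266, 0.62, 0.227] pointing down, gripper open.
Joint ranges: [-3.07, 3.07], [-1.43, 2.12], [-1.02, 1.25], [-3.03, 1.67], [-3.05, -0], [-3.03, 3.03]. Speed limits (rad/s): [2.39, 2.39, 3.01, 3.14, 3.14, 3.14].

### API

Orientations are given as [roll, pitch, yaw] about the fixed x, y, z axes, in that order (R = Rz(yaw) Ry(pitch) Rx(roll)).
In Python, from station import status, eyes, workorder gives the robot as it stands.
- The arm moves only by the shell command python3 -m jog 'ROWS' [OPENING] [FORCE]. ROWS is JSON, a list of rows, each a list of 6 numbers: the shift along the world's x, y, z in mm, then the turn, a rotation vector about the world's x, y, z in rad. A call has 1 to 12 rows; each row shifts and turns the pose as measured when the row begins; what a row does not reach is not made up. A row lasts 1/10 s, in which the tool goes at most 50 mm and 8.59 degrees, less where a joint would pass 70% of its speed; a pose out of reach is approached as far as the arm can. A call with a gripper value outside its range is refused whole. OPENING is the opening, from 0 (shut) to 1 (fully open), set as the call begins (- or left out, the last holds). The fingers move at their own pace and stop on an object; FORCE is the grip in N (left out, the last holds). Time passes only in rows, so rows that do not move let the fingers close. It gives the time, the measured TCP pose, the force and the opening at its end, in the units of the state.
- status.get_state(): the state, without advancing time (a new reading comes with each control period).
- eyes.grab_frame(name): name is "scene" or "top"; returns the picture (400x640x3 uint8, blue, green, red); there is no depth.
- eyes.calibration(name): a dict with "camera_matrix" (3x3 intrinsics, pixels), "k1" (the pictures are not rectified: a ray, as slopes to the right and down, at radius r is drawn at 1 + k1 r^2 times it, then the intrinsics apply), "cam_to_world" (4x4, takes a point from camera to world coordinates). Camera axes: x right, y up, looking along -z (the intrinsics and any distortion apply to the point x, -y, -z); pixel columns grow to the right and rows downward; lengths in m; the calibration is good to about 2 mm. A picture is of the moment at which its call begins. calibration takes no time and is no camera call.
- workorder.job_done(): hands the job in, once; it reports no verdict.
The state is a dict: "t": time; "q": joint angles; "qd": joint speeds; "joint_efforts": joint torques, N m; "eef_pos": TCP position; "ee_rot": TCP orientation; "force": force on the tool from outside, world axes, zero at the start; "moment": the same for the moment, N m; "width": finger opening in m.
Only numpy, scipy, OpenCV 4.12 (cv2) and the standard library are available. Lean on these libraries where they do the work, as an engineer would, in place of code of your own. Each camera call takes 0.05 s, during which the arm holds its last target. There are 200 camera calls.

## Working session

There is one attempt and no reset: what is moved stays moved. The work goes in short steps, Python scripts to look and compute and a shell command to move; the robot and the scene stay as the last step left them, time stands still between calls to the robot, and variables do not carry over. Pictures are saved under pics/ and viewed, about 12 in all and at most 16, crops included, and the job is handed in when it is done.

```bash
mkdir -p pics; ls
python3 - <<'E'
from station import status, eyes, workorder
import cv2
print(status.get_state())
for n in("scene","top"):
    cv2.imwrite(f"pics/{n}0.png",eyes.grab_frame(n)); print(n,eyes.calibration(n))
E
```

```text
pics
{'t': 0.0, 'q': array([ 1.45310554e+00,  3.59436716e-01,  1.10992702e-02, -3.54402188e-04,
       -1.22414174e+00, -2.88102316e-01]), 'qd': array([ 6.76765359e-04,  1.47393963e-03,  1.18670864e-03, -4.46709608e-05,
        6.85160560e-04, -9.28976585e-04]), 'joint_efforts': array([-8.62390061e-04, -5.82715416e+01,  2.93058211e+01,  6.99693024e+00,
        6.91286419e-03, -1.59348410e-04]), 'eef_pos': array([0.26628411, 0.61972862, 0.22560731]), 'ee_rot': array([-3.14143388e+00, -1.70816574e-03, -1.97671025e+00]), 'force': array([-0.57011017, -0.32320679,  0.88351756]), 'moment': array([ 0.01896838, -0.01284605, -0.03039395]), 'width': 0.08766040298314079}
scene {'camera_matrix': array([[389.11554306,   0.        , 321.16076852],
       [  0.        , 389.11554306, 199.30165295],
       [  0.        ,   0.        ,   1.        ]]), 'k1': -0.057088723842650006, 'cam_to_world': array([[ 0.5191749 ,  0.50960782, -0.68611755, -0.51508188],
       [-0.85444446,  0.29112391, -0.43031562, -0.78426183],
       [-0.01954698,  0.80965841,  0.58657581,  0.86900931],
       [ 0.        ,  0.        ,  0.        ,  1.        ]])}
top {'camera_matrix': array([[490.03715525,   0.        , 323.61195678],
       [  0.        , 490.03715525, 197.72738465],
       [  0.        ,   0.        ,   1.        ]]), 'k1': -0.1267967193499505, 'cam_to_world': array([[ 1.03098018e-03,  9.97355255e-01, -7.26734650e-02,
         3.07276820e-01],
       [-9.99980865e-01,  5.84948327e-04, -6.15849497e-03,
        -1.93902143e-01],
       [-6.09969710e-03,  7.26784237e-02,  9.97336774e-01,
         1.52229551e+00],
       [ 0.00000000e+00,  0.00000000e+00,  0.00000000e+00,
         1.00000000e+00]])}
```

View pics/scene0.png

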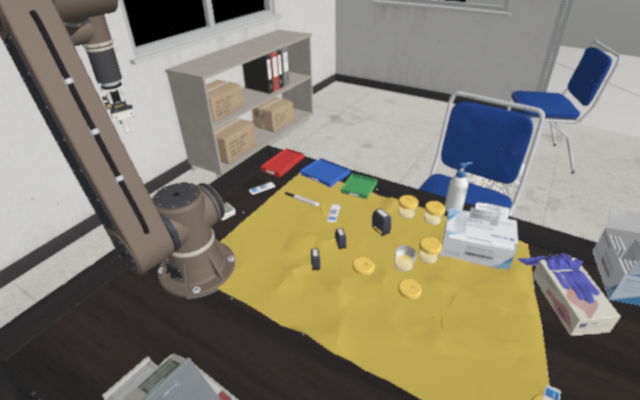

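View pics/top0.png

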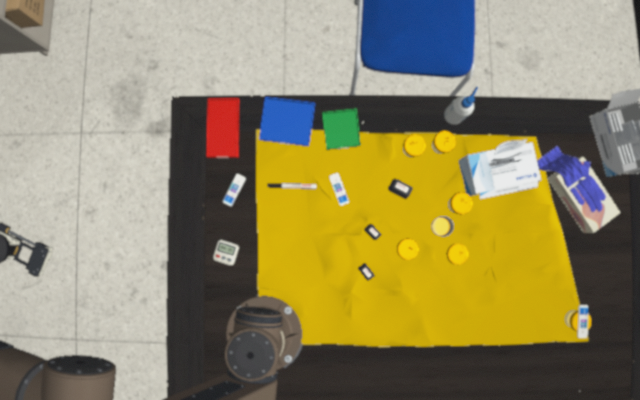

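The scene shows these candidates (top-camera pixels):
- **Cassettes:** (234,190) and (340,190). A third at (583,322) lies far right on a lid, and the box-like timer at (226,252) is a look-alike.
- **Stamps:** (400,188) looks largest; (373,232) and (366,271) are smaller.
- **Marker:** (292,186).
- **Trays:** red (223,127), blue (288,121), green (341,129).
- **Cups:** the pair is probably (415,145) and (445,141).

Next is one close crop to check.

```bash
cat > h.py <<'E'
import numpy as np, cv2
from station import status, eyes
def ray(n,uv):
    c=eyes.calibration(n);K=c["camera_matrix"];T=c["cam_to_world"]
    p=cv2.undistortPoints(np.array(uv,float).reshape(-1,1,2),K,np.array([c["k1"],0,0,0,0.]))[:,0]
    return T[:3,3],np.c_[p[:,0],-p[:,1],-np.ones(len(p))]@T[:3,:3].T
def plane(n,uv,z):
    o,d=ray(n,uv); return o+d*((z-o[2])/d[:,2])[:,None]
def proj(n,P):
    c=eyes.calibration(n);K=c["camera_matrix"];T=c["cam_to_world"]
    q=(np.atleast_2d(P)-T[:3,3])@T[:3,:3]; s=np.c_[q[:,0]/-q[:,2],-q[:,1]/-q[:,2]]
    r=(s**2).sum(1)[:,None]; s=s*(1+c["k1"]*r); return s*K[0,0]+K[:2,2]
def crop(n,x,y,w,h,k,name,img=None):
    img=eyes.grab_frame(n) if img is None else img
    cv2.imwrite(f"pics/{name}.png",cv2.resize(img[y:y+h,x:x+w],None,fx=k,fy=k,interpolation=cv2.INTER_CUBIC))
E
python3 - <<'E'
from h import *
a=cv2.imread("pics/top0.png")
crop("top",200,90,160,120,5,"c1",a); crop("top",340,120,130,100,6,"c2",a)
E
```

```text
(no output)
```

View pics/c1.png

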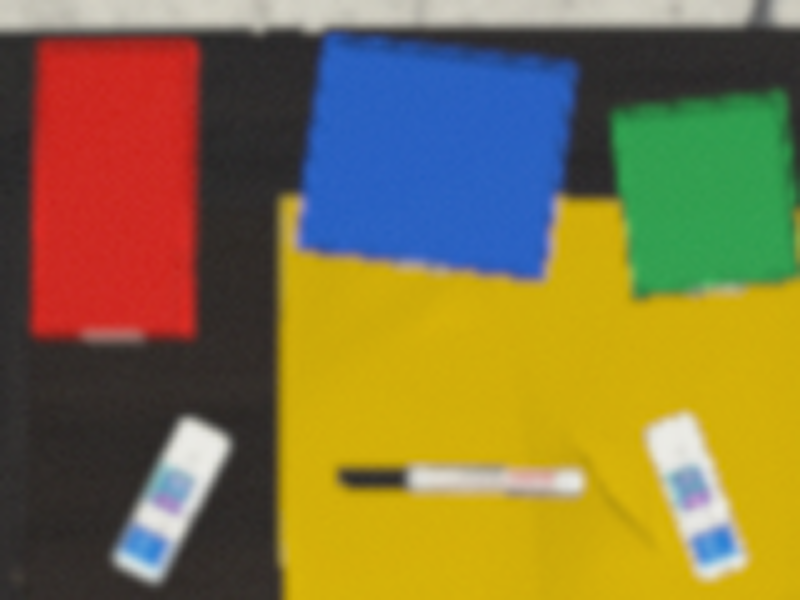

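View pics/c2.png

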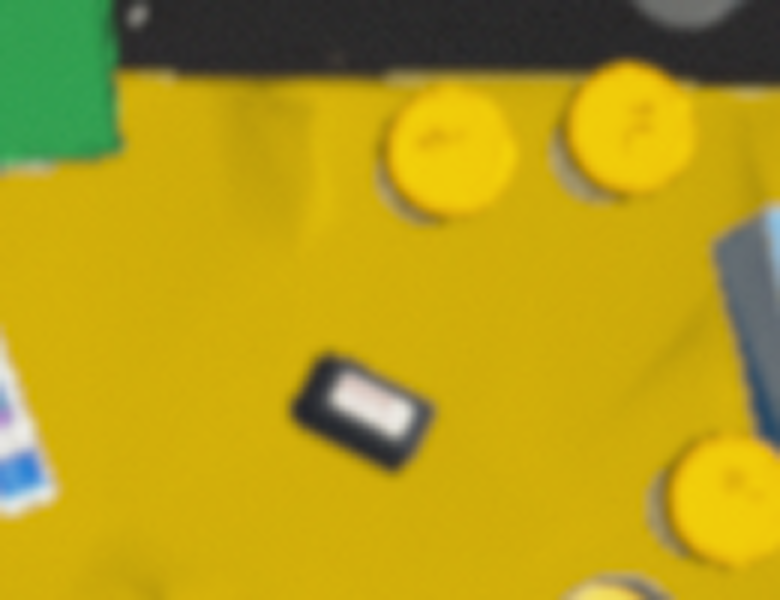

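c1 and c2 are clear. The cassettes lie face up and the marker cap points left. The stamp at (400,188) is about 1.3 times bigger than the other two. Now I'll turn the pixels into poses.

Run:
```python
from h import *
np.set_printoptions(precision=4,suppress=True)
def P(l,z,x0=200,y0=90,k=5): return plane("top",[[x0+(a+.5)/k-.5,y0+(b+.5)/k-.5] for a,b in l],z)
def rep(n,c):
    d=c[1:]-c[:-1]; print(n,"c",c.mean(0),"lens",np.linalg.norm(d,axis=1),"ang",np.degrees(np.arctan2(d[:,1],d[:,0])),"r",np.hypot(*c.mean(0)[:2]))
rep("red",P([(37,40),(200,40),(195,338),(33,335)],.024))
rep("blue",P([(325,35),(578,65),(545,278),(298,248)],.024))
rep("green",P([(612,110),(785,92),(800,275),(637,297)],.024))
rep("cA",P([(187,416),(232,440),(158,584),(114,560)],.005))
rep("cB",P([(645,430),(690,412),(747,562),(703,580)],.005))
rep("mk",P([(340,476),(584,481)],.008))
rep("st",P([(332,350),(435,408),(398,472),(293,410)],.078,340,120,6))
rep("label",P([(345,372),(415,410),(400,437),(332,400)],.078,340,120,6))
rep("cups",P([(450,150),(630,128)],.062,340,120,6))
# scene crop for stamp
crop("scene",330,150,130,100,6,"s1",cv2.imread("pics/scene0.png"))
```

```text
red c [0.6381 0.1311 0.024 ] lens [0.104  0.1896 0.1021] ang [ -90.6859 -179.803    88.6883] r 0.6513996007604952
blue c [ 0.6568 -0.0699  0.024 ] lens [0.1602 0.1366 0.1549] ang [-97.1758 171.5633  82.859 ] r 0.6605163809882865
green c [ 0.633  -0.2394  0.024 ] lens [0.1086 0.1162 0.1019] ang [ -83.8625 -175.7778   97.8392] r 0.6767408681272191
cA c [0.4432 0.0951 0.005 ] lens [0.0324 0.101  0.0318] ang [-117.9138  153.3249   61.8685] r 0.4533096341072127
cB c [ 0.4458 -0.2318  0.005 ] lens [0.0302 0.1001 0.0295] ang [ -68.0423 -159.3738  112.2903] r 0.5024895182393985
mk c [ 0.4563 -0.0862  0.008 ] lens [0.152] ang [-91.1768] r 0.4643573772391183
st c [ 0.4419 -0.4125  0.078 ] lens [0.0585 0.0369 0.0602] ang [-119.4605  149.3804   59.3628] r 0.6045031278079455
label c [ 0.4444 -0.4168  0.078 ] lens [0.0394 0.0154 0.0383] ang [-118.5589  150.3689   61.3891] r 0.6092951971752554
cups c [ 0.581  -0.5061  0.062 ] lens [0.093] ang [-82.6738] r 0.7705719605887235
```

View pics/s1.png

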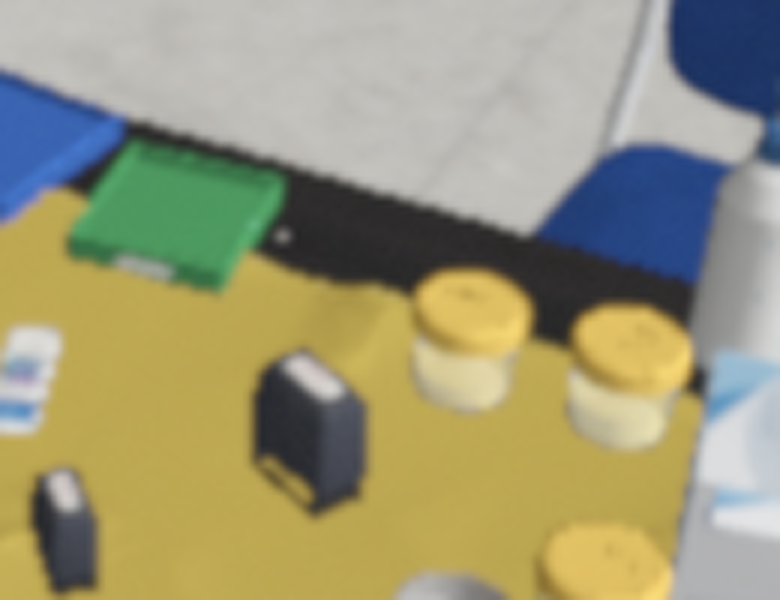

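The stamp at crop pixel (310,430) has the largest hood, and the two sealed cups stand beyond it. Poses are good enough to start, so I'll go above cassette A.

```bash
python3 -m jog '[[15,-44,0,0,0,0],[15,-44,0,0,0,0],[15,-44,-6,0,0,0],[15,-44,-6,0,0,0],[15,-44,-12,0,0,0],[15,-44,-12,0,0,0],[15,-44,-12,0,0,-0.02],[15,-44,-12,0,0,-0.02],[15,-44,-12,0,0,-0.03],[15,-44,-12,0,0,0],[15,-44,-12,0,0,0],[12,-41,-12,0,0,0]]' 0.7
python3 -m jog '[[0,0,0,0,0,0]]'
```

```text
t: 1.3
eef_pos: [0.4432, 0.0781, 0.1109]
ee_rot: [-3.14, -0.002, -2.041]
force: [1.2, 0.8, 0.2]
width: 0.0611
t: 1.4
eef_pos: [0.4421, 0.0734, 0.1091]
ee_rot: [3.141, -0.006, -2.046]
force: [-0.3, -0.2, -0.0]
width: 0.0612
```

```bash
python3 -m jog '[[0,10,-20,0,0,0],[1,10,-20,0,0,0],[0,0,-15,0,0,0],[0,0,0,0,0,0],[0,0,0,0,0,0]]' 0.6
python3 - <<'E'
from h import *
a=eyes.grab_frame("top"); b=eyes.grab_frame("scene")
s=status.get_state()["eef_pos"]; print(s, proj("top",s),proj("scene",s))
crop("top",200,150,80,75,5,"g1",a); u=proj("scene",s)[0].astype(int)
crop("scene",u[0]-40,u[1]-37,80,75,5,"g2",b)
cv2.imwrite("pics/g.png",np.hstack([cv2.imread("pics/g1.png"),cv2.imread("pics/g2.png")]))
E
```

```text
t: 1.9
eef_pos: [0.4434, 0.092, 0.0526]
ee_rot: [3.141, -0.006, -2.051]
force: [-0.2, -0.3, 0.4]
width: 0.0529
[0.44359615 0.09215264 0.05299072] [[232.14493136 188.03747744]] [[260.79404895 177.99685512]]
```

View pics/g.png

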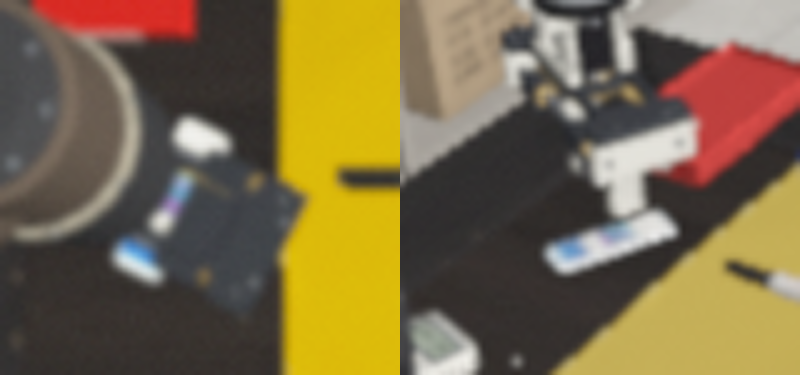

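The fingers straddle cassette A with the jaws square to its length. I'll descend, grip and lift.

```bash
python3 -m jog '[[0,3,-20,0,0,0],[0,0,-18,0,0,0],[0,0,-8,0,0,0],[0,0,-2,0,0,0],[0,0,0,0,0,0]]' 0.6
python3 -m jog '[[0,0,0,0,0,0]]'
```

```text
t: 2.5
eef_pos: [0.4466, 0.0975, 0.0081]
ee_rot: [-3.137, 0.003, -2.05]
force: [-0.6, -0.1, -0.5]
width: 0.0525
t: 2.6
eef_pos: [0.447, 0.0977, 0.0087]
ee_rot: [-3.137, 0.004, -2.05]
force: [-0.3, 0.3, 0.1]
width: 0.0525
```

```bash
python3 -m jog '[[-3,-1,-5,0,0,0],[0,0,-1,0,0,0],[0,0,0,0,0,0]]' 0.6
python3 -m jog '[[0,0,0,0,0,0],[0,0,0,0,0,0],[0,0,0,0,0,0],[0,0,0,0,0,0],[0,0,0,0,0,0]]' 0.2 12
python3 -m jog '[[0,0,15,0,0,0],[0,0,30,0,0,0],[0,0,30,0,0,0],[0,0,0,0,0,0]]'
```

```text
t: 2.9
eef_pos: [0.4445, 0.0971, 0.0036]
ee_rot: [-3.136, 0.006, -2.05]
force: [-0.5, 0.2, 0.6]
width: 0.0529
t: 3.4
eef_pos: [0.4447, 0.0972, 0.0039]
ee_rot: [-3.135, 0.006, -2.05]
force: [-0.2, 0.6, -0.5]
width: 0.0304
t: 3.8
eef_pos: [0.4436, 0.0963, 0.0804]
ee_rot: [-3.137, 0.003, -2.05]
force: [0.4, 1.2, 0.5]
width: 0.03
```

Held at 30 mm. Carrying it to the blue tray.

```bash
python3 -m jog '[[25,-15,0,0,0,0.04],[28,-17,0,0,0,0.05],[28,-17,0,0,0,0.05],[28,-17,0,0,0,0.05],[28,-17,0,0,0,0.05],[28,-17,0,0,0,0.05],[28,-17,0,0,0,0.04],[20,-12,0,0,0,0.02],[0,0,0,0,0,0],[0,0,0,0,0,0],[0,0,0,0,0,0]]'
```

```text
t: 4.9
eef_pos: [0.6617, -0.0391, 0.0737]
ee_rot: [3.14, 0.004, -1.685]
force: [-0.7, 0.1, -0.0]
width: 0.0299
```

```bash
python3 -m jog '[[0,0,-20,0,0,-0.018],[0,0,-18,0,0,0],[0,0,-8,0,0,0],[0,0,-5,0,0,0],[0,0,0,0,0,0],[0,0,0,0,0,0]]'
```

```text
t: 5.5
eef_pos: [0.6597, -0.0361, 0.0233]
ee_rot: [-3.141, 0.005, -1.701]
force: [0.0, 0.9, -0.0]
width: 0.0302
```

```bash
python3 -m jog '[[0,-2,-3,0,0,0],[0,0,-1,0,0,0],[0,0,0,0,0,0]]'
python3 -m jog '[[0,0,0,0,0,0],[0,0,0,0,0,0],[0,0,0,0,0,0]]' 0.43
python3 -m jog '[[0,0,15,0,0,0],[0,0,25,0,0,0],[0,0,30,0,0,0],[0,0,0,0,0,0]]' 0.43
```

```text
t: 5.8
eef_pos: [0.6607, -0.038, 0.0209]
ee_rot: [-3.138, 0.006, -1.7]
force: [-0.2, 0.6, -0.2]
width: 0.0302
t: 6.1
eef_pos: [0.6611, -0.0381, 0.0214]
ee_rot: [-3.137, 0.006, -1.7]
force: [-0.5, -0.1, 0.2]
width: 0.0372
t: 6.5
eef_pos: [0.6609, -0.0385, 0.0962]
ee_rot: [-3.138, 0.005, -1.7]
force: [0.3, 0.9, -0.3]
width: 0.0375
```

```bash
python3 -m jog '[[-25,-22,0,0,0,0.05],[-28,-25,0,0,0,0.07],[-28,-25,0,0,0,0.07],[-28,-25,0,0,0,0.07],[-28,-25,-10,0,0,0.07],[-28,-25,-15,0,0,0.07],[-28,-25,-15,0,0,0.06],[-20,-18,-10,0,0,0.02],[0,0,0,0,0,0],[0,0,0,0,0,0],[0,0,0,0,0,0]]' 0.6
```

```text
t: 7.6
eef_pos: [0.4438, -0.2333, 0.0559]
ee_rot: [-3.122, 0.002, -1.197]
force: [-0.4, -0.6, -0.8]
width: 0.053
```

Run:
```python
from h import *
a=eyes.grab_frame("top"); b=eyes.grab_frame("scene")
print(status.get_state()["eef_pos"])
crop("top",250,90,130,130,4,"g1",a)
crop("scene",290,150,67,130,4,"g2",b)
cv2.imwrite("pics/gb.png",np.hstack([cv2.imread("pics/g1.png"),cv2.imread("pics/g2.png")]))
```

```text
[ 0.44431541 -0.23307071  0.05591443]
```

View pics/gb.png

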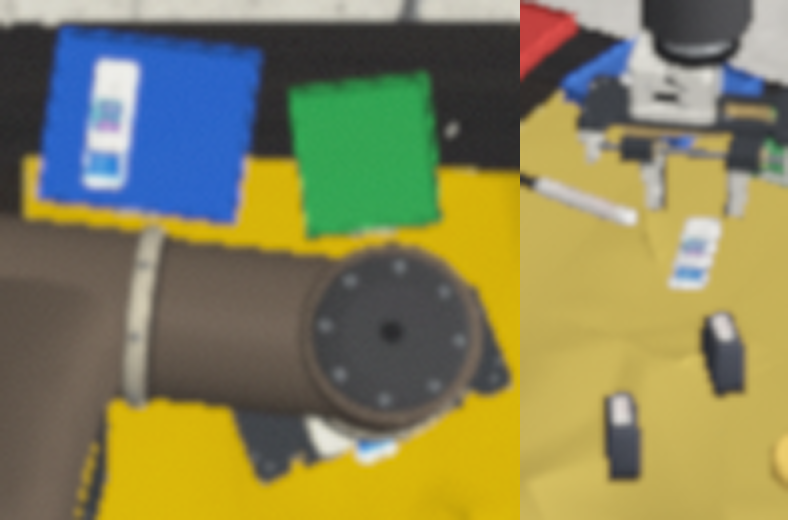

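Cassette A lies in the blue tray at crop (110,125), near the left wall and parallel to it. The jaws are over B, so I'll descend.

```bash
python3 -m jog '[[2,1,-20,-0.007,0.018,0],[0,0,-18,0,0,0],[0,0,-8,0,0,0],[0,0,-2,0,0,0],[0,0,0,0,0,0],[0,0,0,0,0,0]]' 0.6
```

```text
t: 8.3
eef_pos: [0.4518, -0.2302, 0.0092]
ee_rot: [-3.137, -0.001, -1.191]
force: [-0.2, -0.4, 0.1]
width: 0.0525
```

```bash
python3 -m jog '[[-5,-2,-4,0,0,0],[-1,0,-2,0,0,0],[0,0,0,0,0,0]]' 0.6
python3 -m jog '[[0,0,0,0,0,0],[0,0,0,0,0,0],[0,0,0,0,0,0],[0,0,0,0,0,0],[0,0,0,0,0,0]]' 0.2 12
python3 -m jog '[[0,0,15,0,0,0],[0,0,30,0,0,0],[0,0,30,0,0,0],[0,0,0,0,0,0]]'
```

```text
t: 8.6
eef_pos: [0.4461, -0.2325, 0.0041]
ee_rot: [-3.134, -0.002, -1.191]
force: [0.2, 0.0, -0.3]
width: 0.0528
t: 9.1
eef_pos: [0.446, -0.2323, 0.0054]
ee_rot: [-3.134, -0.002, -1.192]
force: [-3.2, 4.3, 8.8]
width: 0.0256
t: 9.5
eef_pos: [0.4454, -0.232, 0.0825]
ee_rot: [-3.136, -0.002, -1.191]
force: [0.4, 0.2, -0.3]
width: 0.0175
```

The width went below 30 mm, so B slipped. Looking before I try again.

```bash
python3 -m jog '[[0,0,30,0,0,0],[0,0,30,0,0,0],[40,0,0,0,0,0],[40,0,0,0,0,0],[40,0,0,0,0,0],[40,0,0,0,0,0],[0,0,0,0,0,0],[0,0,0,0,0,0]]' 0.6
python3 - <<'E'
from h import *
a=eyes.grab_frame("top"); b=eyes.grab_frame("scene")
crop("top",300,150,65,90,6,"g1",a)
crop("scene",300,190,65,90,6,"g2",b)
cv2.imwrite("pics/gc.png",np.hstack([cv2.imread("pics/g1.png"),cv2.imread("pics/g2.png")]))
E
```

```text
t: 10.3
eef_pos: [0.6095, -0.2313, 0.1431]
ee_rot: [-3.135, -0.001, -1.192]
force: [-0.9, -0.0, -0.1]
width: 0.0526
```

View pics/gc.png

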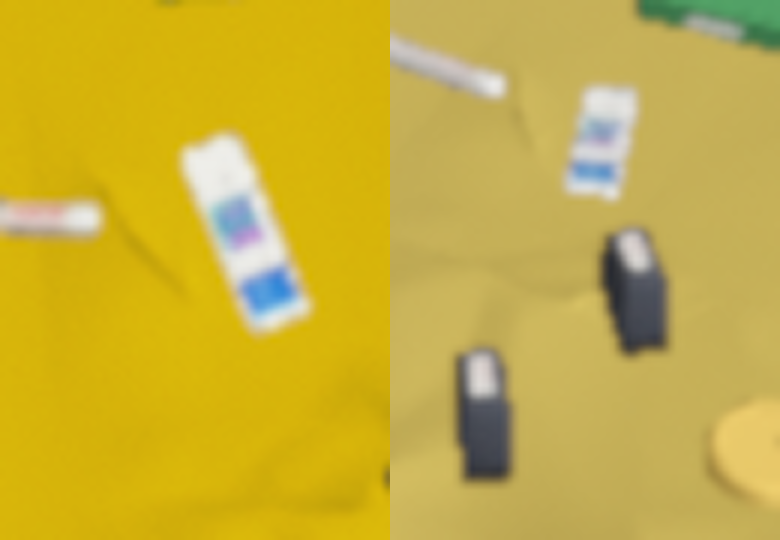

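B is still flat at about (341,189). The tips were too high and slid over its edges, so I'll go lower. Re-measuring B.

```bash
python3 - <<'E'
from h import *
c=plane("top",[[300+(a+.5)/6-.5,150+(b+.5)/6-.5] for a,b in[(183,152),(238,132),(312,310),(258,333)]],.005)
d=c[[2,3]]-c[[1,0]]; s=status.get_state()["eef_pos"]
print(c.mean(0),np.degrees(np.arctan2(d[:,1],d[:,0])),(c.mean(0)-s)*1e3)
E
python3 -m jog '[[-40,0,0,0,0,0],[-40,0,-20,0,0,0],[-40,0,-30,0,0,0],[-38,0,-30,0,0,0],[0,0,-20,0,0,0],[0,0,0,0,0,0],[0,0,0,0,0,0]]' 0.6
```

```text
[ 0.44765797 -0.23814027  0.005     ] [-157.62611944 -157.6121729 ] [-161.12753247   -6.85031279 -138.49731181]
t: 11.1
eef_pos: [0.4385, -0.2313, 0.0433]
ee_rot: [-3.131, -0.003, -1.194]
force: [0.9, -0.8, 0.3]
width: 0.0525
```

```bash
python3 -m jog '[[7,-6,-12,-0.004,0.01,0.014],[0,0,-12,0,0,0],[0,0,-6,0,0,0],[0,0,-3,0,0,0],[0,0,0,0,0,0],[0,0,0,0,0,0]]' 0.6
```

```text
t: 11.7
eef_pos: [0.4496, -0.2376, 0.0132]
ee_rot: [-3.135, -0.007, -1.18]
force: [0.3, 0.7, -0.4]
width: 0.0524
```

```bash
python3 -m jog '[[-2,-1,-6,-0.007,0.003,0],[0,0,-4,0,0,0],[0,0,-1,0,0,0],[0,0,-1,0,0,0],[0,0,0,0,0,0]]' 0.6
```

```text
t: 12.2
eef_pos: [0.4477, -0.2385, 0.0008]
ee_rot: [-3.14, -0.013, -1.18]
force: [-0.2, -0.4, 0.2]
width: 0.0526
```

```bash
python3 -m jog '[[0,0,0,0,0,0],[0,0,0,0,0,0],[0,0,0,0,0,0],[0,0,0,0,0,0],[0,0,0,0,0,0]]' 0.2 8
python3 -m jog '[[0,0,15,0,0,0],[0,0,30,0,0,0],[0,0,30,0,0,0],[0,0,10,0,0,0],[0,0,0,0,0,0]]'
```

```text
t: 12.7
eef_pos: [0.4479, -0.2386, 0.0011]
ee_rot: [-3.14, -0.013, -1.18]
force: [0.1, -0.5, -0.4]
width: 0.031
t: 13.2
eef_pos: [0.4465, -0.2384, 0.088]
ee_rot: [3.141, -0.012, -1.18]
force: [0.4, 0.5, -0.2]
width: 0.0312
```

B is held at 31 mm. Carrying it to the other half of the blue tray.

```bash
python3 -m jog '[[24,16,0,0,0,-0.06],[26,17,0,0,0,-0.07],[26,17,0,0,0,-0.07],[26,17,0,0,0,-0.07],[26,17,0,0,0,-0.07],[26,17,0,0,0,-0.07],[26,17,0,0,0,-0.06],[18,11,0,0,0,-0.03],[0,0,0,0,0,0],[0,0,0,0,0,0],[0,0,0,0,0,0]]'
```

```text
t: 14.3
eef_pos: [0.6435, -0.1034, 0.0722]
ee_rot: [3.124, -0.011, -1.704]
force: [-0.4, -0.5, -1.3]
width: 0.0308
```

```bash
python3 -m jog '[[7,1,-20,0.009,-0.019,0],[0,0,-15,0,0,0],[0,0,-5,0,0,0],[0,0,0,0,0,0],[0,0,0,0,0,0]]'
```

```text
t: 14.8
eef_pos: [0.6474, -0.1049, 0.0314]
ee_rot: [3.141, 0.0, -1.706]
force: [0.3, -0.4, 0.4]
width: 0.0309
```

```bash
python3 -m jog '[[5,3,-6,0,0,0],[0,0,-5,0,0,0],[0,0,-2,0,0,0],[0,0,0,0,0,0]]'
python3 -m jog '[[0,0,0,0,0,0],[0,0,0,0,0,0],[0,0,0,0,0,0]]' 0.43
python3 -m jog '[[0,0,15,0,0,0],[0,0,25,0,0,0],[0,0,30,0,0,0],[0,0,0,0,0,0]]' 0.43
```

```text
t: 15.2
eef_pos: [0.6539, -0.1017, 0.0193]
ee_rot: [-3.139, 0.001, -1.705]
force: [-0.1, 0.2, -0.2]
width: 0.0307
t: 15.5
eef_pos: [0.6541, -0.1016, 0.0196]
ee_rot: [-3.139, 0.001, -1.705]
force: [0.6, 0.1, -0.8]
width: 0.0373
t: 15.9
eef_pos: [0.6539, -0.1019, 0.0948]
ee_rot: [-3.139, 0.0, -1.705]
force: [0.7, -0.2, -0.5]
width: 0.0379
```

```bash
python3 -m jog '[[-14,1,0,0,0,-0.12],[-17,1,0,0,0,-0.12],[-17,1,0,0,0,-0.12],[-17,1,0,0,0,-0.12],[-17,1,0,0,0,-0.12],[-17,1,0,0,0,-0.12],[-17,1,0,0,0,-0.12],[-17,1,-5,0,0,-0.12],[-17,2,-10,0,0,-0.12],[-17,2,-10,0,0,-0.12],[-17,2,-10,0,0,-0.12],[-12,2,-5,0,0,-0.1]]' 0.6
python3 -m jog '[[0,0,0,0,0,0],[0,0,0,0,0,0]]'
python3 - <<'E'
from h import *
a=eyes.grab_frame("top"); b=eyes.grab_frame("scene")
crop("top",200,90,160,120,4,"g1",a)
crop("scene",270,150,70,120,4,"g2",b)
cv2.imwrite("pics/gd.png",np.hstack([cv2.imread("pics/g1.png")[:,:500],cv2.imread("pics/g2.png")]))
E
```

```text
t: 17.1
eef_pos: [0.4562, -0.0858, 0.0673]
ee_rot: [-3.129, 0.015, 3.102]
force: [0.0, 0.1, 0.2]
width: 0.0523
t: 17.3
eef_pos: [0.4555, -0.0857, 0.0685]
ee_rot: [-3.129, 0.016, 3.104]
force: [0.0, 0.4, 0.2]
width: 0.0525
```

View pics/gd.png

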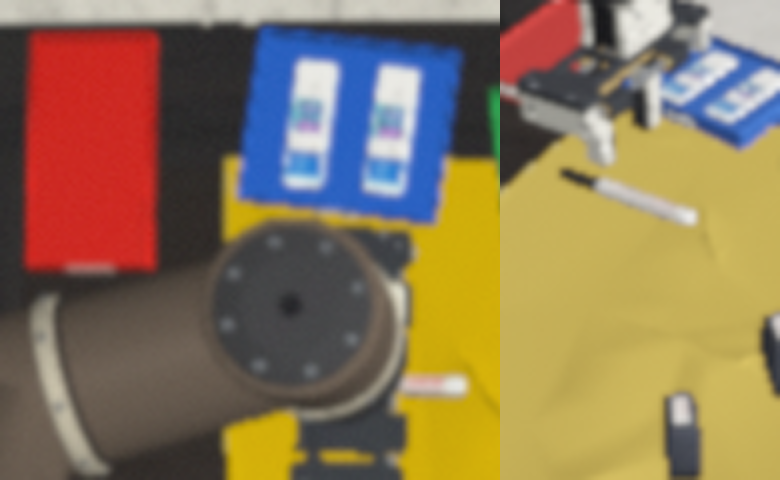

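Both cassettes lie side by side in the blue tray, at crop (313,125) and (390,130). The jaws are over the marker, so I'll descend.

```bash
python3 -m jog '[[0,0,-20,0.013,0.016,0.017],[0,0,-20,0,0,0],[0,0,-12,0,0,0],[0,0,-5,0,0,0],[0,0,0,0,0,0],[0,0,0,0,0,0]]' 0.6
```

```text
t: 18.0
eef_pos: [0.4621, -0.0855, 0.0122]
ee_rot: [3.14, 0.006, 3.13]
force: [-0.2, 0.4, 0.0]
width: 0.0524
```

```bash
python3 -m jog '[[-5,0,-5,0,0.006,0],[0,0,-3,0,0,0],[0,0,-1,0,0,0],[0,0,0,0,0,0]]' 0.6
python3 -m jog '[[0,0,0,0,0,0],[0,0,0,0,0,0],[0,0,0,0,0,0],[0,0,0,0,0,0],[0,0,0,0,0,0],[0,0,0,0,0,0]]' 0.1 12
python3 -m jog '[[0,0,15,0,0,0],[0,0,30,0,0,0],[0,0,30,0,0,0],[0,0,10,0,0,0],[0,0,0,0,0,0]]'
```

```text
t: 18.4
eef_pos: [0.4579, -0.0852, 0.0041]
ee_rot: [3.139, 0.002, 3.131]
force: [-0.2, 0.5, 0.1]
width: 0.0525
t: 19.0
eef_pos: [0.4583, -0.0851, 0.0045]
ee_rot: [3.139, 0.003, 3.131]
force: [0.2, 0.5, 1.2]
width: 0.015
t: 19.5
eef_pos: [0.4568, -0.0855, 0.0914]
ee_rot: [3.14, 0.0, 3.131]
force: [-0.2, -0.4, 0.1]
width: 0.0153
```

```bash
python3 -m jog '[[12,15,0,0,0,0.12],[15,18,0,0,0,0.135],[15,18,0,0,0,0.135],[15,18,0,0,0,0.135],[15,18,0,0,0,0.135],[15,18,0,0,0,0.135],[15,18,0,0,0,0.135],[15,18,0,0,0,0.135],[15,18,0,0,0,0.135],[15,18,0,0,0,0.135],[15,18,0,0,0,0.135],[12,17,0,0,0,0.1]]'
python3 -m jog '[[0,0,0,0,0,0],[0,0,0,0,0,0]]'
```

```text
t: 20.7
eef_pos: [0.6272, 0.1312, 0.0735]
ee_rot: [3.125, -0.015, -1.526]
force: [-0.2, -0.4, 0.1]
width: 0.0151
t: 20.9
eef_pos: [0.627, 0.1328, 0.0693]
ee_rot: [3.122, -0.016, -1.522]
force: [-0.8, -0.2, 0.1]
width: 0.0152
```

```bash
python3 -m jog '[[9,0,-8,0.017,-0.019,-0.054],[0,-2,-15,0,0,0],[0,0,-5,0,0,0],[0,0,0,0,0,0],[0,0,0,0,0,0]]'
```

```text
t: 21.4
eef_pos: [0.6329, 0.1278, 0.0375]
ee_rot: [3.137, -0.001, -1.586]
force: [0.1, 0.1, 0.7]
width: 0.0149
```

Run:
```python
from h import *
a=eyes.grab_frame("top"); b=eyes.grab_frame("scene")
s=status.get_state()["eef_pos"]; print(s)
crop("top",195,85,70,90,5,"g1",a)
crop("scene",245,130,75,90,5,"g2",b)
cv2.imwrite("pics/ge.png",np.hstack([cv2.imread("pics/g1.png"),cv2.imread("pics/g2.png")]))
```

```text
[0.63328251 0.128149   0.03789692]
```

View pics/ge.png

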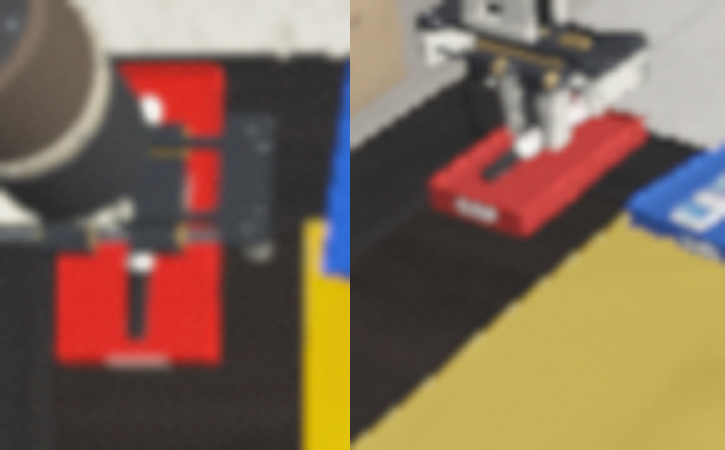

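The marker is inside the red tray's outline: cap end at (136,338), other end at (152,100). It is about 2–3° off lengthways, so I'll correct that slightly, lower and release.

```bash
python3 -m jog '[[3,2,-8,0,0,0.035],[0,0,-7,0,0,0],[0,0,-2,0,0,0],[0,0,0,0,0,0],[0,0,0,0,0,0]]'
```

```text
t: 22.0
eef_pos: [0.6373, 0.1308, 0.0227]
ee_rot: [3.141, 0.001, -1.551]
force: [-0.4, -0.1, -0.4]
width: 0.0151
```

```bash
python3 -m jog '[[0,0,-3,0,0,0],[0,0,-1,0,0,0],[0,0,0,0,0,0]]'
python3 -m jog '[[0,0,0,0,0,0],[0,0,0,0,0,0],[0,0,0,0,0,0]]' 0.28
python3 -m jog '[[0,0,10,0,0,0],[0,0,25,0,0,0],[0,0,40,0,0,0],[0,0,40,0,0,0],[0,0,0,0,0,0]]' 0.6
```

```text
t: 22.3
eef_pos: [0.6375, 0.1309, 0.0191]
ee_rot: [-3.142, 0.001, -1.552]
force: [-0.1, -1.0, 0.4]
width: 0.0155
t: 22.6
eef_pos: [0.6377, 0.1309, 0.0193]
ee_rot: [-3.141, 0.001, -1.552]
force: [-0.3, -0.4, 0.4]
width: 0.0241
t: 23.1
eef_pos: [0.6367, 0.1301, 0.1401]
ee_rot: [3.14, -0.001, -1.552]
force: [0.4, 0.5, -0.2]
width: 0.052
```

Marker released. The last joint's range rules out turning positive, so I'll turn by −2.1 rad on the way to the stamp.

```bash
python3 -m jog '[[-8,-25,0,0,0,-0.1],[-12,-36,0,0,0,-0.14],[-12,-36,0,0,0,-0.14],[-12,-36,0,0,0,-0.14],[-12,-36,0,0,0,-0.14],[-12,-36,0,0,0,-0.14],[-12,-36,0,0,0,-0.14],[-12,-36,0,0,0,-0.14],[-12,-36,0,0,0,-0.14],[-12,-36,0,0,0,-0.14],[-12,-36,0,0,0,-0.14],[-12,-36,0,0,0,-0.14]]' 0.95
python3 -m jog '[[-12,-36,0,0,0,-0.13],[-12,-36,0,0,0,-0.13],[-12,-30,0,0,0,-0.1],[0,0,0,0,0,0],[0,0,0,0,0,0],[0,0,0,0,0,0]]'
```

```text
t: 24.3
eef_pos: [0.4945, -0.3009, 0.1533]
ee_rot: [-3.13, 0.014, 3.036]
force: [0.7, 0.3, -0.3]
width: 0.0833
t: 24.9
eef_pos: [0.4547, -0.4116, 0.1575]
ee_rot: [-3.129, 0.019, 2.652]
force: [-0.6, 1.2, -0.9]
width: 0.0834
```

```bash
python3 -m jog '[[-10,-4,-20,0.02,0.011,-0.027],[0,0,-25,0,0,0],[0,0,-10,0,0,0],[0,0,0,0,0,0],[0,0,0,0,0,0]]'
python3 - <<'E'
from h import *
a=eyes.grab_frame("top"); b=eyes.grab_frame("scene")
s=status.get_state()["eef_pos"]; print(s)
crop("top",365,145,70,80,6,"g1",a)
u=proj("scene",[.444,-.416,.08])[0].astype(int)
crop("scene",u[0]-30,u[1]-40,60,80,6,"g2",b)
cv2.imwrite("pics/gf.png",np.hstack([cv2.imread("pics/g1.png"),cv2.imread("pics/g2.png")]))
E
```

```text
t: 25.4
eef_pos: [0.4462, -0.4127, 0.1019]
ee_rot: [3.14, 0.001, 2.63]
force: [0.2, 0.4, 0.4]
width: 0.0829
[ 0.44648125 -0.41290766  0.10237152]
```

View pics/gf.png

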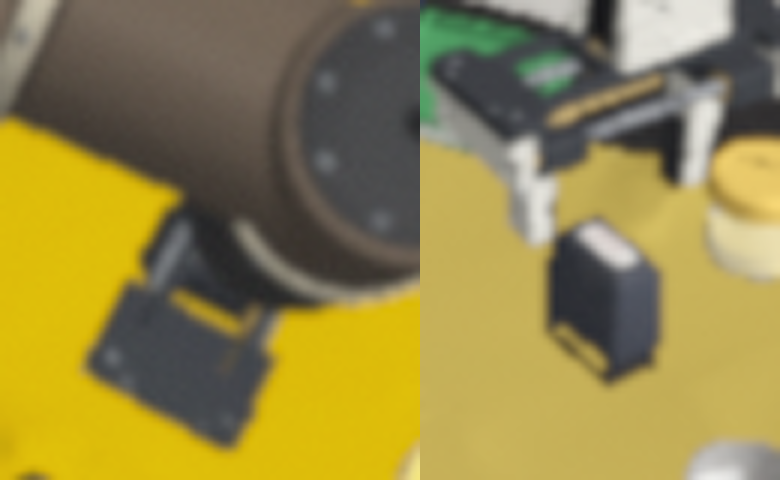

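The midpoint of the tips at (612,207) lies right above the stamp's top at (610,245). Descending around the hood.

```bash
python3 -m jog '[[-1,-2,-15,0,0,0],[0,0,-15,0,0,0],[0,0,-12,0,0,0],[0,0,-6,0,0,0],[0,0,0,0,0,0],[0,0,0,0,0,0]]'
python3 -m jog '[[0,0,0,0,0,0],[0,0,0,0,0,0],[0,0,0,0,0,0],[0,0,0,0,0,0],[0,0,0,0,0,0],[0,0,0,0,0,0],[0,0,0,0,0,0]]' 0.2 15
```

```text
t: 26.1
eef_pos: [0.4488, -0.4162, 0.0577]
ee_rot: [3.141, 0.01, 2.632]
force: [-0.3, 0.5, 0.7]
width: 0.0833
t: 26.8
eef_pos: [0.4497, -0.4167, 0.0598]
ee_rot: [3.141, 0.013, 2.632]
force: [0.8, -0.6, -0.5]
width: 0.0397
```

Gripped at 39.7 mm, but the tips are 10 mm higher than I want. I'll reopen, lower and regrip.

```bash
python3 -m jog '[[0,0,0,0,0,0],[0,0,0,0,0,0],[0,0,-6,-0.006,-0.011,0],[0,0,-4,0,0,0],[0,0,-1,0,0,0],[0,0,0,0,0,0],[0,0,0,0,0,0]]' 0.7
python3 -m jog '[[0,0,0,0,0,0],[0,0,0,0,0,0],[0,0,0,0,0,0],[0,0,0,0,0,0],[0,0,0,0,0,0]]' 0.2 20
```

```text
t: 27.5
eef_pos: [0.45, -0.4169, 0.0486]
ee_rot: [3.141, 0.025, 2.633]
force: [-0.1, -0.0, -0.8]
width: 0.0614
t: 28.0
eef_pos: [0.4503, -0.4171, 0.049]
ee_rot: [3.141, 0.026, 2.633]
force: [0.9, 0.2, -1.2]
width: 0.04
```

I corrected the tilt with the wrong sign, so it is now 1.5°. I'll release, level and regrip.

```bash
python3 -m jog '[[0,0,0,0,0,0],[0,0,0,0,0,0],[0,0,1,0.013,0.023,0],[0,0,0,0,0,0],[0,0,0,0,0,0]]' 0.7
python3 -m jog '[[0,0,0,0,0,0],[0,0,0,0,0,0],[0,0,0,0,0,0],[0,0,0,0,0,0],[0,0,0,0,0,0]]' 0.2 20
python3 -m jog '[[0,0,15,0,0,0],[0,0,25,0,0,0],[0,0,25,0,0,0],[0,0,0,0,0,0],[0,0,0,0,0,0]]'
```

```text
t: 28.5
eef_pos: [0.4503, -0.4171, 0.0501]
ee_rot: [3.141, -0.001, 2.633]
force: [1.1, -0.0, -0.1]
width: 0.0611
t: 29.0
eef_pos: [0.4498, -0.4168, 0.05]
ee_rot: [3.141, 0.0, 2.632]
force: [-0.1, -0.2, -0.9]
width: 0.0393
t: 29.5
eef_pos: [0.4483, -0.4158, 0.1154]
ee_rot: [3.14, -0.003, 2.632]
force: [0.1, 0.6, -1.0]
width: 0.0394
```

```bash
python3 -m jog '[[18,18,0,0,0,0.06],[23,22,0,0,0,0.08],[23,22,0,0,0,0.08],[23,22,0,0,0,0.08],[23,22,0,0,0,0.08],[23,22,0,0,0,0.08],[23,22,0,0,0,0.08],[18,18,0,0,0,0.06],[0,0,0,0,0,0],[0,0,0,0,0,0],[0,0,0,0,0,0]]'
```

```text
t: 30.6
eef_pos: [0.6218, -0.2391, 0.103]
ee_rot: [3.136, -0.019, -3.031]
force: [-0.1, -0.2, -0.9]
width: 0.0391
```

```bash
python3 -m jog '[[8,0,-12,-0.004,-0.019,-0.015],[0,0,-10,0,0,0],[0,0,-3,0,0,0],[0,0,0,0,0,0],[0,0,0,0,0,0]]'
```

```text
t: 31.1
eef_pos: [0.6264, -0.2421, 0.0765]
ee_rot: [-3.142, -0.003, -3.052]
force: [-0.6, 0.3, -0.0]
width: 0.0392
```

```bash
python3 -m jog '[[6,3,-5,0,0,0],[0,0,-4,0,0,0],[0,0,-1,0,0,0],[0,0,0,0,0,0],[0,0,0,0,0,0]]'
```

```text
t: 31.6
eef_pos: [0.6335, -0.2391, 0.0667]
ee_rot: [-3.141, -0.001, -3.052]
force: [0.6, 0.7, -0.3]
width: 0.0391
```

Run:
```python
from h import *
b=eyes.grab_frame("scene"); a=eyes.grab_frame("top")
crop("top",310,95,65,70,6,"g1",a)
u=proj("scene",[.633,-.239,.04])[0].astype(int)
crop("scene",u[0]-32,u[1]-35,65,70,6,"g2",b)
cv2.imwrite("pics/gg.png",np.hstack([cv2.imread("pics/g1.png"),cv2.imread("pics/g2.png")]))
```

```text
(no output)
```

View pics/gg.png

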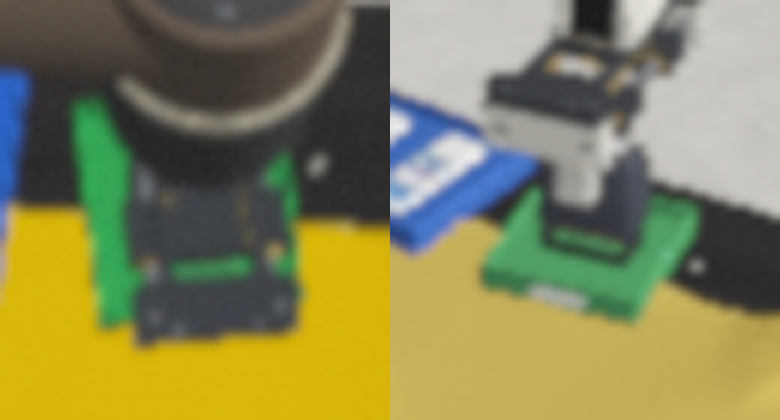

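The stamp hangs upright in the middle of the green tray, its foot at about (595,240). I'll lower the last bit, release and retreat.

```bash
python3 -m jog '[[0,0,-2,0,0,0],[0,0,-1,0,0,0],[0,0,0,0,0,0]]'
python3 -m jog '[[0,0,0,0,0,0],[0,0,0,0,0,0],[0,0,0,0,0,0],[0,0,0,0,0,0]]' 0.65
python3 -m jog '[[0,0,15,0,0,0],[0,0,30,0,0,0],[0,0,40,0,0,0],[0,0,40,0,0,0],[-45,0,0,0,0,0],[-45,0,0,0,0,0],[-45,0,0,0,0,0],[-45,0,0,0,0,0],[0,0,0,0,0,0],[0,0,0,0,0,0]]'
python3 - <<'E'
from h import *
crop("top",195,85,260,180,3,"z1"); crop("scene",250,130,210,120,3.8,"z2")
E
```

```text
t: 32.0
eef_pos: [0.6336, -0.2392, 0.064]
ee_rot: [-3.141, -0.0, -3.052]
force: [0.0, -0.2, 0.1]
width: 0.039
t: 32.4
eef_pos: [0.634, -0.2393, 0.0645]
ee_rot: [-3.141, 0.0, -3.052]
force: [-0.2, -0.9, 0.5]
width: 0.0566
t: 33.4
eef_pos: [0.4489, -0.2399, 0.2051]
ee_rot: [-3.136, 0.011, -3.05]
force: [0.2, 0.6, -0.2]
width: 0.0574
```

View pics/z1.png

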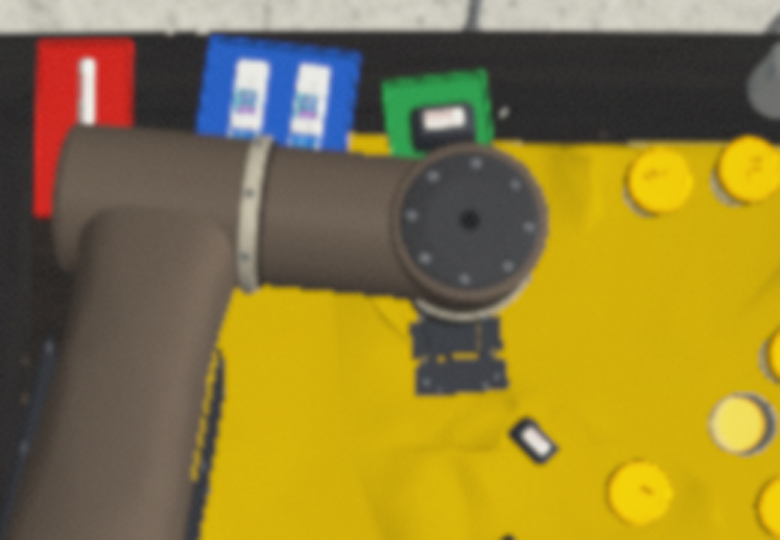

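View pics/z2.png

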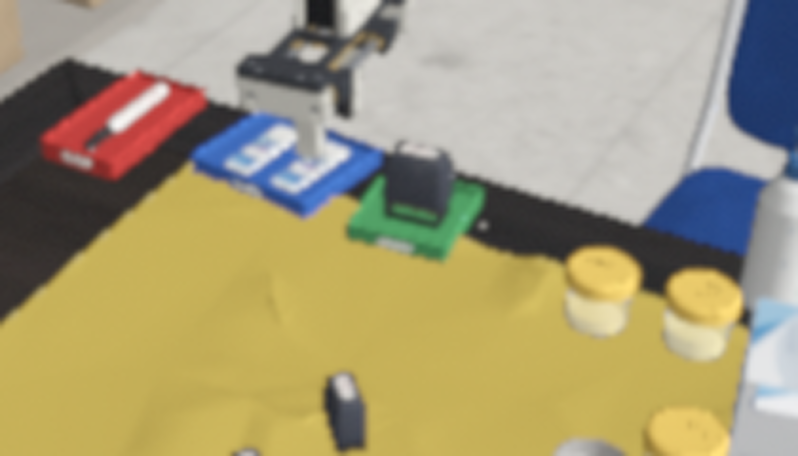

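The views show everything in place: marker in red (130,115), cassettes apart in blue, stamp upright in green (418,185), and both cups still standing. Handing in.

```bash
python3 -c "
from station import workorder; print(workorder.job_done())"
```

```text
the job is handed in; nothing more can be done
None
```

The items are sorted as asked and the job was handed in at about 33.5 s of the 122 s allowed:
- **Blue tray:** both cassettes lie flat, side by side with a gap between them.
- **Red tray:** the marker lies lengthways.
- **Green tray:** the largest stamp stands upright near the middle.

- **Last checks:** in the final views from both cameras all of this holds, the two sealed cups still stand where they were, and the gripper is clear of everything. The arm hid the lower part of the trays from above, so for the marker's cap end and the lower ends of the cassettes I relied on the angled scene view.
- **What went wrong on the way:** my first grip on the second cassette slipped over its edges, so I measured it again and gripped lower. I also gripped the stamp again twice, once to get lower and once to level the gripper after a tilt correction in the wrong direction. The largest wrist force shown between moves was about 10 N.

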